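# Pin and bolt down the parcel divider, then shelve the parcel

### The job

Fix the parcel divider: first put every steel pin from the wooden stand upright and fully home into the hidden hole under a window of the steel foot plate, one pin to a window (any window; feel for the hole). Then turn all three captive bolt knobs clockwise to their end stops, and last stand the waiting parcel upright on the floor of the bay behind the divider's panel, its long side parallel to the panel. Leave the tape roll, the mug and the carton alone.

Things in the scene. Friction and masses are not known exactly. Their poses are not given: they have to be found in the camera images.
- divider: fixed divider unit: white shelf board, x +-95, y -122 to +287 mm, 26 mm thick, lying on the desk; origin on the desk under the foot plate's middle, z up. Grey steel foot plate on it (x +-90, y +-120, top 34 mm above the desk) with three 30 mm square windows at x = -45 mm and three bolt knobs at x = +50 mm. White upright panel across it at y = 127 mm, 10 mm thick, top 110 mm up; beyond it the parcel bay
- bay (a point): centre of the floor of the parcel bay (26 mm above the desk), axes as the divider's: inside 170 mm along x and 145 mm along y, between the upright panel (-y side) and a rim 14 mm high on the other three sides
- well0 (a point): centre of window 0 (-y end of the row) at the level of the black socket face seen through it (26 mm above the desk). In that face is a round blind hole, 13.6 mm wide, 1 mm chamfer, 18 mm deep, black in black and hard to see; its centre is up to 4 mm in x and 4 mm in y from the window's centre, differently in each: feel for it with the pin
- well1 (a point): centre of window 1 (middle of the row) at the level of the black socket face seen through it (26 mm above the desk). In that face is a round blind hole, 13.6 mm wide, 1 mm chamfer, 18 mm deep, black in black and hard to see; its centre is up to 4 mm in x and 4 mm in y from the window's centre, differently in each: feel for it with the pin
- well2 (a point): centre of window 2 (+y end of the row) at the level of the black socket face seen through it (26 mm above the desk). In that face is a round blind hole, 13.6 mm wide, 1 mm chamfer, 18 mm deep, black in black and hard to see; its centre is up to 4 mm in x and 4 mm in y from the window's centre, differently in each: feel for it with the pin
- bolt_a (a joint): turn of captive bolt knob A in rad: grows clockwise seen from above, end stop (tight) at 3.40; starts at 0 to 0.4. It stays where it is left (friction 0.06 Nm) and does not rise or sink
- bolt_b (a joint): turn of captive bolt knob B in rad: grows clockwise seen from above, end stop (tight) at 3.40; starts at 0 to 0.4. It stays where it is left (friction 0.06 Nm) and does not rise or sink
- bolt_c (a joint): turn of captive bolt knob C in rad: grows clockwise seen from above, end stop (tight) at 3.40; starts at 0 to 0.4. It stays where it is left (friction 0.06 Nm) and does not rise or sink
- bolt_a_grip (a point): bolt knob A (on the divider at y = -80 mm): point on its vertical axis at gripping height, 71 mm above the desk. The knob is a black bar 42 mm long (this point's x axis, turning with the knob), 14 mm wide, 32 mm high (its top 78 mm above the desk), on a 44 mm disc
- bolt_b_grip (a point): bolt knob B (on the divider at y = -10 mm): point on its vertical axis at gripping height, 71 mm above the desk. The knob is a black bar 42 mm long (this point's x axis, turning with the knob), 14 mm wide, 32 mm high (its top 78 mm above the desk), on a 44 mm disc
- bolt_c_grip (a point): bolt knob C (on the divider at y = 60 mm): point on its vertical axis at gripping height, 71 mm above the desk. The knob is a black bar 42 mm long (this point's x axis, turning with the knob), 14 mm wide, 32 mm high (its top 78 mm above the desk), on a 44 mm disc
- stand: fixed wooden pin stand, 112 by 112 mm, 30 mm high, origin under its centre; four 14 mm square blind holes, 22 mm deep, at x, y = +-33 mm, in which the pins stand at the start
- pin0_mid (a point): steel pin 0, half-way up (30 mm above its foot), z up along it: 60 mm long, shank 12 mm thick, 1 mm chamfered foot, round head 20 mm wide and 14 mm high at the top, 70 g. Stands in the stand at the start, this point 38 mm above the desk. The four pins are alike; some are absent. Fully home in a socket, this point is again 38 mm above the desk
- pin1_mid (a point): steel pin 1, half-way up (30 mm above its foot), z up along it: 60 mm long, shank 12 mm thick, 1 mm chamfered foot, round head 20 mm wide and 14 mm high at the top, 70 g. Stands in the stand at the start, this point 38 mm above the desk. The four pins are alike; some are absent. Fully home in a socket, this point is again 38 mm above the desk
- pin2_mid (a point): steel pin 2, half-way up (30 mm above its foot), z up along it: 60 mm long, shank 12 mm thick, 1 mm chamfered foot, round head 20 mm wide and 14 mm high at the top, 70 g. Stands in the stand at the start, this point 38 mm above the desk. The four pins are alike; some are absent. Fully home in a socket, this point is again 38 mm above the desk
- pin3_mid (a point): steel pin 3, half-way up (30 mm above its foot), z up along it: 60 mm long, shank 12 mm thick, 1 mm chamfered foot, round head 20 mm wide and 14 mm high at the top, 70 g. Stands in the stand at the start, this point 38 mm above the desk. The four pins are alike; some are absent. Fully home in a socket, this point is again 38 mm above the desk
- parcel_mid (a point): centre of the waiting parcel, a taped cardboard box 90 mm (its x) by 58 mm (its y) by 80 mm high, 250 g; starts standing on the desk, centre 40 mm up
- parcel: the same parcel; origin under its centre
- tape_roll: bystander: roll of brown tape lying flat, 100 mm wide, 45 mm high, origin under its centre
- mug: bystander: white mug, 80 mm wide, 90 mm high, origin under its centre
- carton_small: bystander: closed carton 100 by 130 by 70 mm, origin under its centre
Things that resemble listed ones, but are neither listed nor needed, are in the scene too. Leave any yellow look-alike of the part that bears pin1_mid alone.

How it is judged:
On the way, in this order (a step that is already met when the one before it is completed fails the run):
1. every pin present is seated in a socket ((horizontal distance between pin0_mid and well0 below 0.014 m or horizontal distance between pin0_mid and well1 below 0.014 m or horizontal distance between pin0_mid and well2 below 0.014 m) and z of each of pin0_mid, pin1_mid, pin2_mid, pin3_mid in the frame of divider below 0.043 m and angle between each of pin0_mid, pin1_mid, pin2_mid, pin3_mid's own z axis and vertical below 0.2 rad and (horizontal distance between pin1_mid and well0 below 0.014 m or horizontal distance between pin1_mid and well1 below 0.014 m or horizontal distance between pin1_mid and well2 below 0.014 m) and (horizontal distance between pin2_mid and well0 below 0.014 m or horizontal distance between pin2_mid and well1 below 0.014 m or horizontal distance between pin2_mid and well2 below 0.014 m) and (horizontal distance between pin3_mid and well0 below 0.014 m or horizontal distance between pin3_mid and well1 below 0.014 m or horizontal distance between pin3_mid and well2 below 0.014 m)), for 0.2 s.
2. all three bolt knobs are at their end stops (value of joint each of bolt_a, bolt_b, bolt_c above 3.25 rad), for 0.2 s.
3. the parcel stands in the bay (x of parcel_mid in the frame of bay between -0.045 and 0.045 m and y of parcel_mid in the frame of bay between -0.047 and 0.047 m and z of parcel_mid in the frame of bay between 0.034 and 0.046 m and angle between parcel_mid's own z axis and vertical below 0.1 rad and angle between the x axis of parcel_mid and the x axis of divider, either way round below 0.3 rad), for 0.2 s.
At the end, for the whole second after the job is handed in: each pin within 14 mm of a window's centre, foot within 5 mm of the hole's bottom, tilt under 0.2 rad; knobs past 3.25 of 3.40 rad; parcel at rest on the bay floor, upright within 0.1 rad, centre within 45 mm (x), 47 mm (y) of the bay's, long side within 0.3 rad of the panel (all of step 1 and all of step 2 and all of step 3 and linear speed of parcel below 0.02 m/s); the robot touches nothing.
It fails at once if the tape roll is moved more than 3 cm (distance of tape_roll from where it was at the start of the episode above 0.03 m).
It fails at once if the mug is moved more than 3 cm (distance of mug from where it was at the start of the episode above 0.03 m).
It fails at once if the carton small is moved more than 3 cm (distance of carton_small from where it was at the start of the episode above 0.03 m).
Of pin0, pin1, pin2, pin3 only 2 to 3 are there at a start; the rules pass over those that are not, and their reading is None.
At some moment in a run one of parcel may be knocked a few centimetres aside while the robot is not near it.
It also fails if it takes over 210 s, if anything falls off the work surface, if the arm or the gripper's body presses on something with over 40 N, if the wrist force passes 120 N, or if a joint passes its speed limit or range.

### The arm

A 7-joint arm with a two-finger parallel gripper is mounted at the origin on the work surface. World frame = base frame: x ahead of the robot, y to its left, z up, the work surface at z = 0. Lengths are in m, angles in rad, forces in N, time in s.
With the tool pointing down it reaches from about 0.425 to 0.875 m from the base axis. Payload 4.7 kg.
Tool frame: the origin (TCP) lies at the very end of the fingers, on their centre line; the grasp point (between the pads) lies 19 mm behind it; z points along the fingers, y is the line along which they close (so a half turn about z gives the same grasp; the last joint's range is limited). The gripper opens to 87 mm and grips with 3 to 60 N. Pads are 19 mm wide; open, the fingers measure 117 mm over their backs; the gripper's body (75 mm by 190 mm) begins 51 mm behind the grasp point.
Start: joints at [1.148, 0.321, -0.07, 1.45, 0.023, 1.371, -0.057], TCP at [0.275, -0.589, 0.223] pointing down, gripper open.
Joint ranges: [-2.86, 2.86], [-0.3, 2.09], [-1.38, 1.24], [0.06, 2.45], [-1.56, 4.7], [0.09, 2.05], [-2.69, 2.69]. Speed limits (rad/s): [2.57, 2.57, 3.14, 3.14, 3.14, 3.14, 3.14].

### API

Orientations are given as a rotation vector (axis times angle).
In Python, from bench import get_state, get_image, get_calibration, close_job gives the robot as it stands.
- The arm moves only by the shell command python3 -m crank 'ROWS' [FORCE]. ROWS is JSON, a list of rows, each a list of 5 numbers: the opening, from 0 (shut) to 1 (fully open), then the shift along the world's x, y, z in units of 0.2 m (1.0 is 0.2 m), then the turn about the world's z in units of 2 pi rad (1.0 is 2 pi rad). A call has 1 to 5 rows; each row is the pose to reach, as a shift and turn from the pose commanded when the call began, turning the shorter way round; what a row does not reach only later rows make up. A row lasts 1/8 s, in which the tool goes at most 62.5 mm and 10.7 degrees, less where a joint would pass 70% of its speed; a pose out of reach is approached as far as the arm can. A call with a number of a shift or a turn outside -1 to 1 is refused whole. A call with a gripper value outside its range is refused whole. The fingers move at their own pace and stop on an object; FORCE is the grip in N (left out, the last holds). Time passes only in rows, so rows that repeat a pose let the fingers close. It gives the time, the measured TCP pose, the force, the opening and the grip force at its end, in the units of the state.
- get_state(): the state, without advancing time (a new reading comes with each control period).
- get_image(name): name is "scene" or "top"; returns the picture (480x640x3 uint8, red, green, blue); there is no depth.
- get_calibration(name): a dict with "fovy" (degrees; the focal length in pixels is half the picture's height over the tangent of half this angle, whatever the lens; pixels are square), "cx", "cy" (the principal point, pixels), "k1" (the pictures are not rectified: a ray, as slopes to the right and down, at radius r is drawn at 1 + k1 r^2 times it, then the intrinsics apply), "R" (3x3) and "t" (3): a world point X has camera coordinates R X + t. Camera axes: x right, y down, z forward; pixel columns grow to the right and rows downward; lengths in m; the calibration is good to about 2 mm. A picture is of the moment at which its call begins. get_calibration takes no time and is no camera call.
- close_job(): hands the job in; it is judged then, once.
The state is a dict: "time": time; "joint_positions": joint angles; "qd": joint speeds; "joint_torque": joint torques, N m; "position": TCP position; "tool_rot": TCP orientation; "ft_force": force on the tool from outside, world axes, zero at the start; "torque": the same for the moment, N m; "grip_width": opening from 0.0 (shut) to 1.0 (fully open); "grip_force": force on a finger pad.
Only numpy, scipy, OpenCV 4.12 (cv2) and the standard library are available. Lean on these libraries where they do the work, as an engineer would, in place of code of your own. Each camera call takes 0.05 s, during which the arm holds its last target. There are 200 camera calls.

## Working session

There is one attempt and no reset: what is moved stays moved. The work goes in short steps, Python scripts to look and compute and a shell command to move; the robot and the scene stay as the last step left them, time stands still between calls to the robot, and variables do not carry over. Pictures are saved under pics/ and viewed, at most 14 in all, crops included, and the job is handed in when it is done.

```bash
ls; mkdir -p pics; cat > h.py <<'E'
import numpy as np, cv2
from bench import get_state, get_image, get_calibration
def cal(n):
    c=get_calibration(n); f=240/np.tan(np.radians(c['fovy'])/2)
    return f,c['cx'],c['cy'],c['k1'],np.array(c['R']),np.array(c['t'])
def ray(n,u,v):
    f,cx,cy,k,R,t=cal(n); d=np.array([(u-cx)/f,(v-cy)/f]); s=d.copy()
    for _ in range(30): s=d/(1+k*(s@s))
    return -R.T@t, R.T@np.array([s[0],s[1],1])
def plane(n,u,v,z):
    o,d=ray(n,u,v); return o+d*(z-o[2])/d[2]
def two(u1,v1,u2,v2,a='scene',b='top'):
    o,d=ray(a,u1,v1);p,e=ray(b,u2,v2)
    s=np.linalg.lstsq(np.c_[d,-e],p-o,rcond=None)[0]
    A=o+s[0]*d;B=p+s[1]*e
    return (A+B)/2,np.linalg.norm(A-B)
def proj(n,X):
    f,cx,cy,k,R,t=cal(n); c=R@np.array(X,float)+t; s=c[:2]/c[2]; s=s*(1+k*(s@s)); return s*f+[cx,cy]
def snap(n,name):
    im=get_image(n)[:,:,::-1].copy(); cv2.imwrite('pics/'+name,im); return im
E
python3 - <<'E'
from h import *
for n in('scene','top'):
    snap(n,n+'0.png'); c=cal(n); print(n,c[:4],(-c[4].T@c[5]).round(3),c[4].round(2).tolist())
s=get_state(); print(s['position'],s['tool_rot'],s['ft_force'],s['grip_width'])
E
```

```text
pics
scene (np.float64(458.4349350929737), 318.11105418432027, 234.42688466345896, -0.052938520920465124) [ 1.161 -0.394  0.606] [[0.59, 0.8, -0.01], [0.48, -0.37, -0.79], [-0.64, 0.47, -0.61]]
top (np.float64(624.5287219986334), 311.3658112386024, 247.97719481853136, -0.19466804169257695) [0.308 0.023 1.333] [[-0.02, -1.0, -0.02], [-0.98, 0.03, -0.2], [0.2, 0.02, -0.98]]
[ 0.27471661 -0.58856379  0.22158886] [-3.06538894e+00 -6.80352361e-01  7.34034138e-04] [-0.58015798 -0.08664772  0.53367976] 0.9996361370381699
```

View pics/scene0.png

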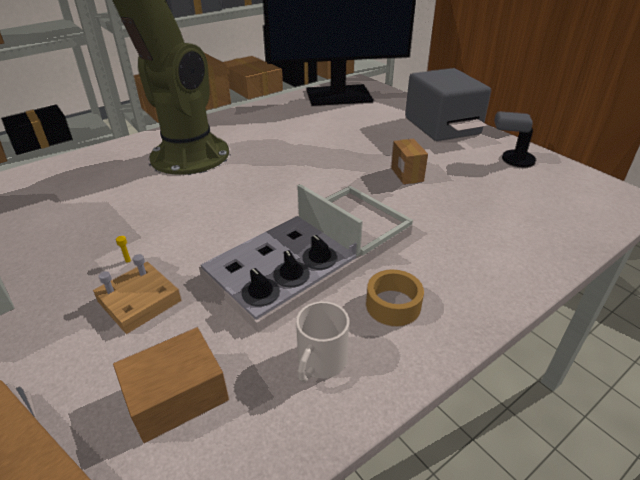

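View pics/top0.png

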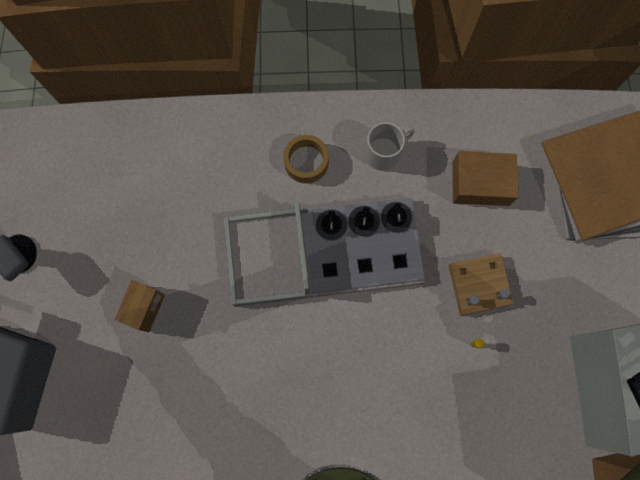

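Scene picture: the two grey pins stand at about (108,275) and (140,258). The yellow look-alike is at (122,240), off the stand. The windows are at (234,267), (265,251) and (295,235), the knobs at (259,285), (291,268) and (319,250), and the parcel at (409,160).
Top picture: the pins are at (474,299) and (505,295), the yellow one at (479,343), the windows at (400,262), (365,266) and (330,270), and the parcel at (140,305).
Candidates for "pin": the two grey ones (chosen) and the yellow one (leave alone). Candidates for "parcel": the small taped box (chosen), the carton at (485,178) and the big box at (600,175).

```bash
python3 - <<'E'
from h import *
a=cv2.imread('pics/top0.png'); s=cv2.imread('pics/scene0.png')
def up(c,f): return cv2.resize(c,None,fx=f,fy=f,interpolation=cv2.INTER_CUBIC)
c1=up(a[190:310,220:430],3.8)   # 798x456
cv2.imwrite('pics/c1.png',c1)
A=up(a[245:360,440:520],5);B=up(s[225:335,85:185],4)
m=np.zeros((600,800,3),np.uint8);m[:575,:400]=A;m[:440,400:]=B;cv2.imwrite('pics/c2.png',m)
g=cv2.cvtColor(a,cv2.COLOR_BGR2GRAY)
sub=(g<35).astype(np.uint8)
n,l,st,ce=cv2.connectedComponentsWithStats(sub[190:310,220:430])
for i in range(1,n):
    if st[i,4]>30: print('top dark',st[i],ce[i]+[220,190])
g=cv2.cvtColor(s,cv2.COLOR_BGR2GRAY)
n,l,st,ce=cv2.connectedComponentsWithStats((g[180:330,190:420]<35).astype(np.uint8))
for i in range(1,n):
    if st[i,4]>30: print('scene dark',st[i],ce[i]+[190,180])
E
```

```text
top dark [161  13  31  27 560] [396.31785714 216.71607143]
top dark [129  17  31  28 562] [364.08185053 220.78469751]
top dark [ 96  21  31  29 668] [330.69161677 225.10179641]
top dark [173  64  14  15 165] [399.5030303  261.00606061]
top dark [138  69  14  14 167] [364.49700599 265.31137725]
top dark [102  72  16  15 190] [329.56842105 269.43157895]
scene dark [98 51 13  8 64] [294.     234.5625]
scene dark [118  57  28  27 448] [319.60044643 251.625     ]
scene dark [68 66 15  9 72] [264.94444444 250.04166667]
scene dark [ 88  72  29  29 458] [290.47161572 268.48471616]
scene dark [36 82 15 10 84] [233.29761905 266.72619048]
scene dark [ 53  90  34  29 525] [259.09714286 286.17142857]
```

View pics/c1.png

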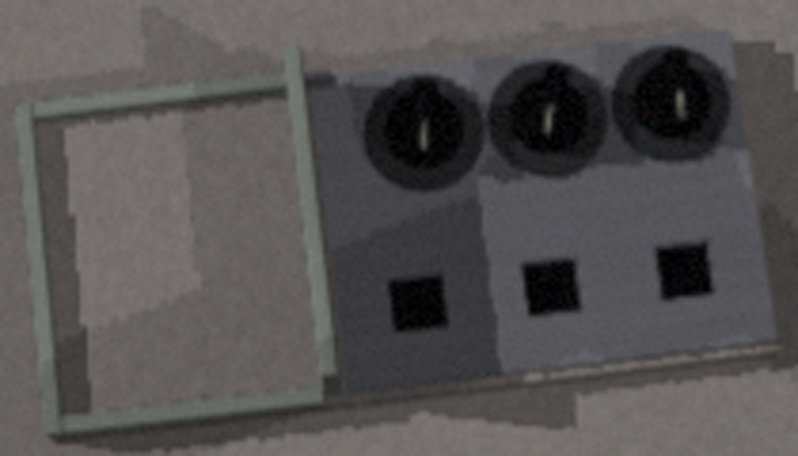

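View pics/c2.png

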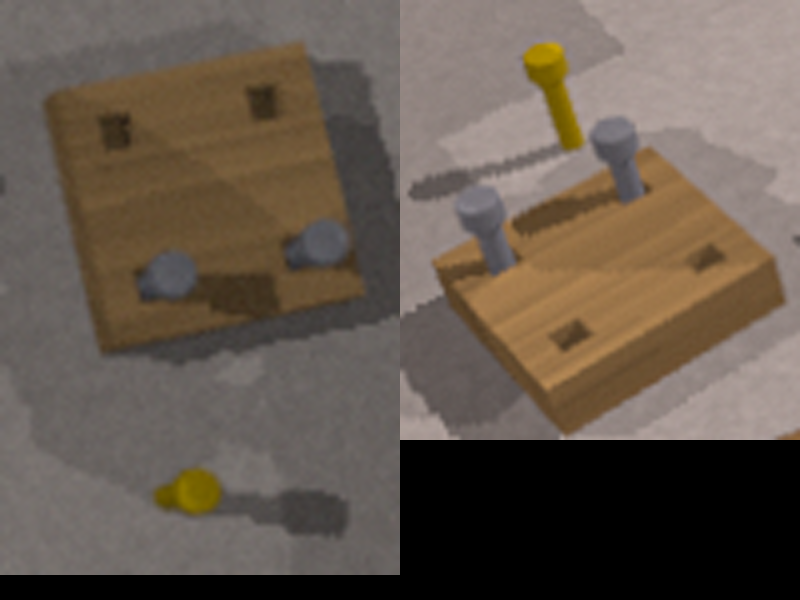

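Crops: there are two grey pins in the stand, with head tops in the top view at (474,299.2) and (504.8,293.2), and in the scene view at (138.2,258) and (105,276.7). The yellow one stands apart at (479,343). The windows are clear, and the knob bars run nearly along the divider's x.

```bash
python3 - <<'E'
from h import *
a=cv2.imread('pics/top0.png'); s=cv2.imread('pics/scene0.png')
for q in [(138.2,258,474,299.2),(105,276.7,504.8,293.2)]:
    print('pin',*[np.round(x,4) for x in two(*q)], plane('top',*q[2:],.068).round(4), plane('scene',*q[:2],.068).round(4))
for q in [(233.3,266.7,399.5,261),(264.9,250,364.5,265.3),(294,234.6,329.6,269.4)]:
    print('well',*[np.round(x,4) for x in two(*q)], plane('top',*q[2:],.030).round(4), plane('scene',*q[:2],.030).round(4))
# windows by minAreaRect, plate-level
W=np.array([plane('top',u,v,.03)[:2] for u,v in [(399.5,261),(364.5,265.3),(329.6,269.4)]])
d=W[2]-W[0]; yaw=np.arctan2(d[1],d[0])-np.pi/2; print('yaw deg',np.degrees(yaw),'pitch',np.linalg.norm(d)/2)
ex=np.array([np.cos(yaw),np.sin(yaw)]); ey=np.array([-ex[1],ex[0]])
print('origin if mid window y=-10:',W[1]+.045*ex+.010*ey)
# contrast knobs
def st(im,x,y,w,h,f):
    c=im[y:y+h,x:x+w].astype(float); c=np.clip((c/70)**.6*255,0,255).astype(np.uint8); return cv2.resize(c,None,fx=f,fy=f,interpolation=cv2.INTER_CUBIC)
A=st(a,310,198,108,46,7); B=st(s,238,228,105,80,4)
P=cv2.resize(a[270:340,105:175],None,fx=4,fy=4,interpolation=2); Q=cv2.resize(s[130:190,380:435],None,fx=4,fy=4,interpolation=2)
m=np.zeros((322+330,0,3)); m=np.zeros((600,800,3),np.uint8)
A=A[:280]; m[:A.shape[0],:A.shape[1]]=A; B=B[:280]; m[320:320+280,:420]=B[:280]; m[320:560,430:650]=Q; m[322:322+278,655:800]=P[:278,:145] if 0 else P[:278,70:215]
cv2.imwrite('pics/c3.png',m)
E
```

```text
pin [ 0.4479 -0.2853  0.0663] 0.0009 [ 0.4475 -0.2854  0.068 ] [ 0.4503 -0.2853  0.068 ]
pin [ 0.4586 -0.3512  0.0637] 0.0027 [ 0.4578 -0.3513  0.068 ] [ 0.4649 -0.3503  0.068 ]
well [ 0.5377 -0.1398  0.0317] 0.0004 [ 0.5381 -0.1398  0.03  ] [ 0.5358 -0.1392  0.03  ]
well [ 0.5304 -0.0653  0.0312] 0.0007 [ 0.5308 -0.0651  0.03  ] [ 0.529  -0.0649  0.03  ]
well [0.5236 0.0088 0.0313] 0.0005 [0.524 0.009 0.03 ] [0.5221 0.0095 0.03  ]
yaw deg 5.413065246704929 pitch 0.07472937867713743
origin if mid window y=-10: [ 0.5746571  -0.05088282]
```

View pics/c3.png

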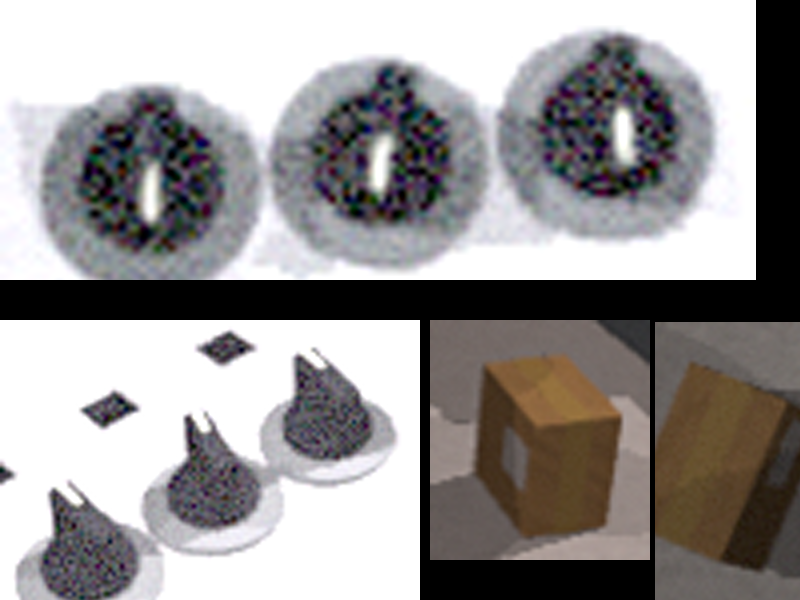

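```bash
python3 -m crank '[[0.6,0.6,0.8,0,0.14],[0.6,0.6,0.8,0,0.14],[0.6,0.6,0.8,0,0.14],[0.6,0.6,0.8,0,0.14],[0.6,0.6,0.8,0,0.14]]' 20
python3 - <<'E'
from h import *
s=get_state(); print(s['position'],s['tool_rot'],s['joint_positions'])
import scipy.spatial.transform as T
M=T.Rotation.from_rotvec(s['tool_rot']).as_matrix(); print('tool y ang',np.degrees(np.arctan2(M[1,1],M[0,1])))
a=cv2.imread('pics/top0.png')
g=a[198:244,310:418].astype(float).min(2)
for nm,(x0,x1) in dict(C=(10,36),B=(40,68),A=(72,104)).items():
    sub=g[:,x0:x1].copy()
    yy,xx=np.mgrid[:46,x0:x1]; cx=(x0+x1)/2
    m=(g[:,x0:x1]>45)&(np.hypot(xx-{'C':21,'B':54,'A':88}[nm],yy-{'C':26.5,'B':22.5,'A':18.5}[nm])<8)
    p=np.array([plane('top',x+310,y+198,.078)[:2] for x,y in zip(xx[m],yy[m])]); c=p.mean(0)
    w,v=np.linalg.eigh(np.cov(p.T)); print(nm,len(p),c,np.degrees(np.arctan2(*v[::-1,1]))%180, np.sqrt(w)*1e3)
E
```

```text
time: 0.72
position: [0.3964, -0.4268, 0.2223]
tool_rot: [-2.476, -1.932, -0.001]
ft_force: [0.0, -0.3, -0.5]
grip_width: 0.614
grip_force: 0.0
[ 0.39642468 -0.42680786  0.22232022] [-2.47628072e+00 -1.93237195e+00 -5.58236505e-04] [ 1.0196817   0.19151203 -0.27719527  1.61716803  0.05306858  1.34087403
  0.48966829]
tool y ang -14.066421379819754
C 7 [0.60875685 0.0040693 ] 178.36962626171893 [7.59649173e-05 4.58638100e+00]
B 13 [ 0.61531077 -0.06407418] 166.1766013620943 [1.10134835 4.6569598 ]
A 13 [ 0.62267701 -0.13649135] 178.98451746540525 [1.07157441 4.20080063]
```

```bash
python3 -m crank '[[0.6,0.311,0.378,-0.2,0.054],[0.6,0.311,0.378,-0.5,0.054],[0.6,0.311,0.378,-0.5,0.054],[0.6,0.311,0.378,-0.5,0.054]]' 20; python3 - <<'E'
from h import *
im=snap('top','t1.png'); s=snap('scene','s1.png')
m=np.zeros((560,800,3),np.uint8)
A=cv2.resize(im[230:370,430:550],None,fx=4,fy=4,interpolation=2); B=cv2.resize(s[190:330,60:170],None,fx=3,fy=3,interpolation=2)
m[:560,:480]=A; m[:420,480:800]=B[:,:320]; cv2.imwrite('pics/c4.png',m)
E
```

```text
time: 1.23
position: [0.4564, -0.3513, 0.1203]
tool_rot: [-2.119, -2.313, -0.0]
ft_force: [0.4, -0.5, 0.7]
grip_width: 0.599
grip_force: 0.0
```

View pics/c4.png

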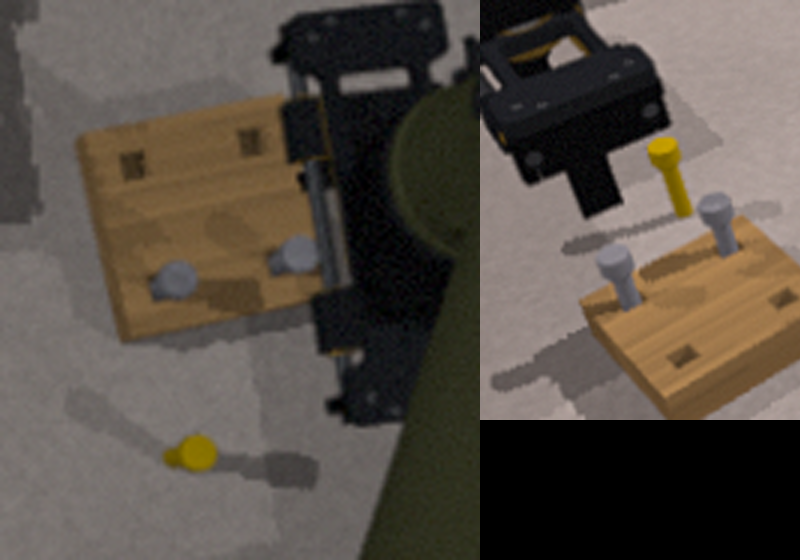

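The crop shows the open fingers to the right of the pin 1 head at crop (298,250). That offset is parallax, so the tool is above the pin. I'll descend and grip.

```bash
python3 -m crank '[[0.6,0.006,0,-0.25,0],[0.6,0.006,0,-0.385,0],[0.6,0.006,0,-0.385,0],[0.1,0.006,0,-0.385,0],[0.1,0.006,0,-0.385,0]]' 25; python3 -m crank '[[0.1,0,0,0,0],[0.1,0,0,0,0],[0.1,0,0,0.12,0],[0.1,0,0,0.4,0],[0.1,0,0,0.4,0]]'
```

```text
time: 1.95
position: [0.4595, -0.3546, 0.0477]
tool_rot: [2.123, 2.311, 0.0]
ft_force: [-0.5, -0.2, 0.4]
grip_width: 0.45
grip_force: 0.0
time: 2.58
position: [0.4613, -0.3553, 0.1306]
tool_rot: [2.119, 2.307, 0.001]
ft_force: [-0.7, -0.0, -0.7]
grip_width: 0.221
grip_force: 25.6
```

```bash
python3 -m crank '[[0.1,0.1,0.3,0,0],[0.1,0.2,0.6,0,0],[0.1,0.3,0.85,0,0],[0.1,0.39,1,0,0.001],[0.1,0.39,1,0,0.001]]'; python3 -m crank '[[0.1,0,0.057,-0.1,0],[0.1,0,0.057,-0.15,0],[0.1,0,0.057,-0.15,0],[0.1,0,0.057,-0.15,0]]'; python3 - <<'E'
from h import *
print(get_state()['position'])
im=snap('top','t2.png'); s=snap('scene','s2.png')
m=np.zeros((480,800,3),np.uint8)
A=cv2.resize(im[200:320,340:440],None,fx=4,fy=4,interpolation=2); B=cv2.resize(s[200:300,190:290],None,fx=4,fy=4,interpolation=2)
m[:480,:400]=A; m[:400,400:800]=B; cv2.imwrite('pics/c5.png',m)
E
```

```text
time: 3.2
position: [0.5372, -0.1491, 0.1249]
tool_rot: [-2.109, -2.326, -0.002]
ft_force: [-0.6, -0.7, -1.2]
grip_width: 0.218
grip_force: 25.6
time: 3.7
position: [0.5365, -0.1431, 0.0959]
tool_rot: [2.119, 2.318, 0.0]
ft_force: [0.0, -0.1, -0.8]
grip_width: 0.22
grip_force: 25.6
[ 0.53646386 -0.14307008  0.09592763]
```

View pics/c5.png

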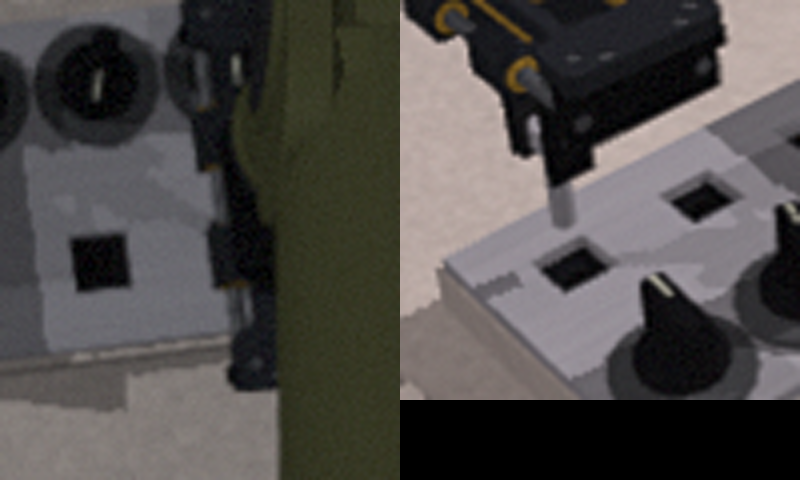

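```bash
python3 - <<'E'
from h import *
for z in(.05,.055,.06): print(z,plane('scene',231,255.2,z).round(4))
print(proj('scene',(.5365,-.1412,.056)))
E
python3 -m crank '[[0.1,0.008,0.006,-0.05,0],[0.1,0.008,0.006,-0.11,0],[0.1,0.008,0.006,-0.11,0],[0.1,0.008,0.006,-0.11,0]]'
```

```text
0.05 [ 0.5256 -0.1359  0.05  ]
0.055 [ 0.5313 -0.1382  0.055 ]
0.06 [ 0.537  -0.1405  0.06  ]
[230.82501535 256.85477105]
time: 4.3
position: [0.5379, -0.1407, 0.0734]
tool_rot: [-2.117, -2.32, 0.0]
ft_force: [0.1, 0.1, -0.4]
grip_width: 0.22
grip_force: 25.6
```

```bash
python3 -m crank '[[0.1,0,0.005,-0.02,0],[0.1,0,0.005,-0.035,0],[0.1,0,0.005,-0.035,0]]'; python3 -m crank '[[0.1,0,0,-0.02,0],[0.1,0,0,-0.02,0]]'
```

```text
time: 4.68
position: [0.5377, -0.1398, 0.0663]
tool_rot: [-2.117, -2.32, 0.0]
ft_force: [0.4, -0.1, -0.5]
grip_width: 0.217
grip_force: 25.6
time: 4.92
position: [0.5388, -0.1402, 0.0637]
tool_rot: [2.117, 2.319, 0.001]
ft_force: [-0.8, -0.1, 5.9]
grip_width: 0.215
grip_force: 25.5
```

```bash
python3 -m crank '[[0.1,0.01,0,-0.01,0],[0.1,0.01,0.01,-0.01,0],[0.1,0,0.01,-0.01,0],[0.1,-0.01,0.01,-0.01,0],[0.1,-0.01,0,-0.01,0]]' 40; python3 -m crank '[[0.1,0,-0.01,0,0],[0.1,0.01,-0.01,0,0],[0.1,0.02,-0.01,0,0]]'
```

```text
time: 5.55
position: [0.5386, -0.1406, 0.0636]
tool_rot: [2.114, 2.316, 0.003]
ft_force: [0.3, 0.3, 11.4]
grip_width: 0.209
grip_force: 40.7
time: 5.92
position: [0.5403, -0.1422, 0.0631]
tool_rot: [2.117, 2.32, -0.002]
ft_force: [-6.6, 0.1, 17.1]
grip_width: 0.213
grip_force: 40.5
```

```bash
python3 -m crank '[[0.1,0.01,-0.01,0.014,0],[0.1,0.01,0,0.014,0],[0.1,0.01,0.01,0.014,0],[0.1,0.01,0.02,0.014,0],[0.1,0.01,0.03,0.014,0]]'; python3 -m crank '[[0.1,-0.01,0,0,0],[0.1,-0.01,-0.01,0,0],[0.1,-0.01,-0.02,0,0],[0.1,-0.01,-0.03,0,0],[0.1,-0.01,-0.04,0,0]]'
```

```text
time: 6.55
position: [0.5416, -0.1371, 0.0633]
tool_rot: [2.118, 2.319, -0.003]
ft_force: [-1.1, -4.3, 0.2]
grip_width: 0.213
grip_force: 40.5
time: 7.18
position: [0.5404, -0.1428, 0.0635]
tool_rot: [-2.117, -2.321, -0.002]
ft_force: [-1.0, 0.8, -0.6]
grip_width: 0.216
grip_force: 40.7
```

```bash
python3 -m crank '[[0.1,0,0,-0.007,0],[0.1,0,0,-0.007,0]]'; python3 -m crank '[[0.1,0,0.01,0,0],[0.1,0,0.02,0,0],[0.1,0,0.03,0,0],[0.1,0,0.04,0,0]]';python3 -m crank '[[0.1,-0.01,0,0,0],[0.1,-0.01,-0.01,0,0],[0.1,-0.01,-0.02,0,0],[0.1,-0.01,-0.03,0,0],[0.1,-0.01,-0.04,0,0]]'
```

```text
time: 7.42
position: [0.54, -0.1439, 0.0615]
tool_rot: [2.118, 2.32, 0.001]
ft_force: [1.6, 1.6, -1.0]
grip_width: 0.211
grip_force: 40.8
time: 7.92
position: [0.5397, -0.1373, 0.062]
tool_rot: [2.118, 2.319, -0.003]
ft_force: [1.6, -5.2, -0.2]
grip_width: 0.214
grip_force: 40.0
time: 8.55
position: [0.5385, -0.1423, 0.0622]
tool_rot: [-2.116, -2.321, -0.003]
ft_force: [3.7, 2.3, -1.4]
grip_width: 0.215
grip_force: 40.8
```

```bash
python3 -m crank '[[0.1,0.017,0.009,0,0],[0.1,0.017,0.009,-0.015,0],[0.1,0.017,0.009,-0.03,0],[0.1,0.017,0.009,-0.03,0]]'
```

```text
time: 9.05
position: [0.5405, -0.142, 0.0553]
tool_rot: [-2.117, -2.319, 0.002]
ft_force: [-0.7, -0.8, -1.4]
grip_width: 0.212
grip_force: 40.7
```

```bash
python3 -m crank '[[0.1,0,0,-0.02,0],[0.1,0,0,-0.04,0],[0.1,0,0,-0.05,0],[0.1,0,0,-0.055,0],[0.1,0,0,-0.055,0]]'
```

```text
time: 9.68
position: [0.5415, -0.1422, 0.0461]
tool_rot: [2.118, 2.32, -0.001]
ft_force: [-3.9, 1.7, 7.0]
grip_width: 0.217
grip_force: 40.7
```

```bash
python3 -m crank '[[0.5,0,0,0,0],[0.5,0,0,0,0],[0.5,0,0,0.15,0],[0.5,0,0,0.4,0],[0.5,0,0,0.4,0]]' 25;  python3 -m crank '[[0.5,-0.15,-0.25,0,0],[0.5,-0.3,-0.5,0,0],[0.5,-0.47,-0.727,0,0],[0.5,-0.47,-0.727,0,0],[0.5,-0.47,-0.727,0,0]]'; python3 - <<'E'
from h import *
print(get_state()['position'])
im=snap('top','t3.png'); s=snap('scene','s3.png')
m=np.zeros((480,800,3),np.uint8)
A=cv2.resize(im[200:320,380:480],None,fx=4,fy=4,interpolation=2); B=cv2.resize(s[200:320,90:290],None,fx=2,fy=2,interpolation=2)
m[:480,:400]=A; m[:240,400:800]=B; cv2.imwrite('pics/c6.png',m)
E
```

```text
time: 10.3
position: [0.5446, -0.1426, 0.1291]
tool_rot: [2.113, 2.315, 0.005]
ft_force: [-0.4, 0.4, -0.8]
grip_width: 0.494
grip_force: 0.0
time: 10.92
position: [0.4473, -0.2868, 0.1243]
tool_rot: [-2.118, -2.319, -0.001]
ft_force: [-0.3, 1.2, -0.5]
grip_width: 0.501
grip_force: 0.0
[ 0.44731742 -0.28680337  0.12426531]
```

View pics/c6.png

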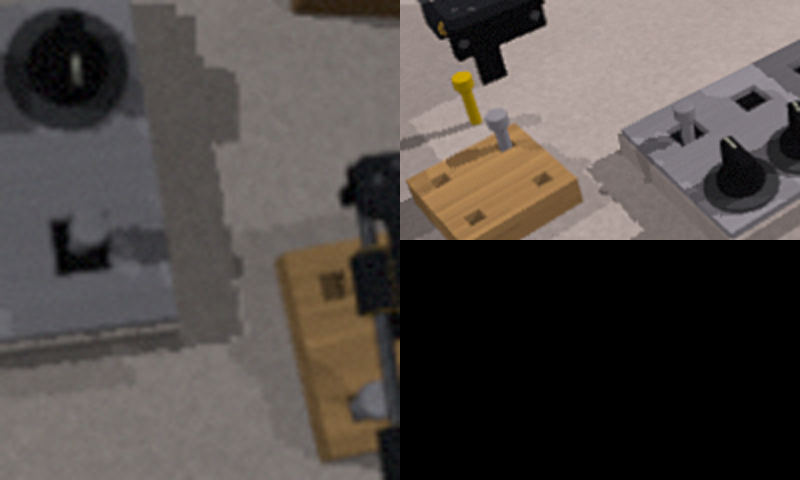

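Pin 1 stands low in window 0, with its head at scene (232,253), and it is upright. Pin 0 is next.

```bash
python3 -m crank '[[0.5,0,0,-0.25,0],[0.5,0,0,-0.39,0],[0.5,0,0,-0.39,0],[0.1,0,0,-0.39,0],[0.1,0,0,-0.39,0]]' 30; python3 -m crank '[[0.1,0,0,0,0],[0.1,0,0,0,0],[0.1,0,0,0.12,0],[0.1,0,0,0.4,0],[0.1,0,0,0.4,0]]'
```

```text
time: 11.65
position: [0.4487, -0.2878, 0.0486]
tool_rot: [2.115, 2.319, 0.001]
ft_force: [0.4, 0.7, 1.1]
grip_width: 0.352
grip_force: 0.0
time: 12.28
position: [0.4503, -0.2891, 0.1316]
tool_rot: [2.112, 2.314, 0.002]
ft_force: [1.0, 0.6, -0.1]
grip_width: 0.22
grip_force: 30.0
```

```bash
python3 -m crank '[[0.1,0.1,0.25,0,0],[0.1,0.2,0.5,0,0],[0.1,0.3,0.75,0,0],[0.1,0.412,1,0,0],[0.1,0.412,1,0,0]]'; python3 -m crank '[[0.1,0,0.1,-0.1,0],[0.1,0,0.1,-0.26,0],[0.1,0,0.1,-0.29,0],[0.1,0,0.1,-0.29,0],[0.1,0,0.1,-0.32,0]]'
```

```text
time: 12.9
position: [0.5307, -0.0813, 0.1264]
tool_rot: [-2.106, -2.328, -0.004]
ft_force: [-0.7, -0.6, -0.7]
grip_width: 0.219
grip_force: 30.0
time: 13.52
position: [0.531, -0.0681, 0.0643]
tool_rot: [2.117, 2.317, 0.002]
ft_force: [0.3, 0.3, -0.5]
grip_width: 0.213
grip_force: 30.0
```

```bash
python3 -m crank '[[0.1,0,0,0,0],[0.1,0,0,0,0]]'
```

```text
time: 13.78
position: [0.5301, -0.0675, 0.0634]
tool_rot: [2.117, 2.32, 0.001]
ft_force: [-0.3, -0.4, -0.8]
grip_width: 0.215
grip_force: 30.0
```

```bash
python3 -m crank '[[0.1,0,0,-0.01,0],[0.1,0,0,-0.01,0]]'; python3 -m crank '[[0.1,0,0,-0.006,0],[0.1,0,0,-0.006,0]]'
```

```text
time: 14.02
position: [0.5297, -0.0674, 0.0609]
tool_rot: [2.118, 2.321, -0.0]
ft_force: [-0.1, 0.5, -1.1]
grip_width: 0.219
grip_force: 30.0
time: 14.28
position: [0.5297, -0.0674, 0.0597]
tool_rot: [-2.118, -2.32, -0.0]
ft_force: [0.8, -0.1, -1.4]
grip_width: 0.218
grip_force: 30.0
```

```bash
python3 -m crank '[[0.1,0,0,-0.015,0],[0.1,0,0,-0.03,0],[0.1,0,0,-0.03,0]]'; python3 -m crank '[[0.1,0,0,-0.02,0],[0.1,0,0,-0.035,0],[0.1,0,0,-0.043,0],[0.1,0,0,-0.043,0]]'
```

```text
time: 14.65
position: [0.5297, -0.0673, 0.0535]
tool_rot: [-2.118, -2.32, 0.0]
ft_force: [-0.5, -1.1, -1.2]
grip_width: 0.214
grip_force: 30.0
time: 15.15
position: [0.5307, -0.0677, 0.0477]
tool_rot: [2.117, 2.319, -0.0]
ft_force: [-4.7, -1.0, 15.8]
grip_width: 0.219
grip_force: 30.0
```

```bash
python3 -m crank '[[0.4,0,0,0,0],[0.4,0,0,0,0],[0.4,0,0,0.2,0],[0.4,0,0,0.45,0],[0.4,0,0,0.45,0]]';  python3 -m crank '[[0.4,0.15,-0.1,0,0.03],[0.4,0.3,-0.2,0,0.06],[0.4,0.45,-0.3,0,0.09],[0.4,0.515,-0.343,0,0.12],[0.4,0.515,-0.343,0,0.148]]'; python3 -m crank '[[0.4,0,0,0,0.03],[0.4,0,0,0,0.06],[0.4,0,0,0,0.085],[0.4,0,0,0,0.085]]'; python3 - <<'E'
from h import *
s=get_state();print(s['position'],s['joint_positions'])
im=snap('top','t4.png'); s=snap('scene','s4.png')
m=np.zeros((480,800,3),np.uint8)
A=cv2.resize(im[190:310,310:410],None,fx=4,fy=4,interpolation=2); B=cv2.resize(s[200:320,210:310],None,fx=4,fy=4,interpolation=2)
m[:480,:400]=A; m[:480,400:800]=B; cv2.imwrite('pics/c7.png',m)
E
```

```text
time: 15.78
position: [0.5326, -0.0676, 0.1389]
tool_rot: [2.114, 2.315, 0.006]
ft_force: [-0.1, -0.3, -0.7]
grip_width: 0.401
grip_force: 0.0
time: 16.4
position: [0.6327, -0.137, 0.1329]
tool_rot: [-0.845, -3.023, -0.001]
ft_force: [-0.2, -0.3, 0.7]
grip_width: 0.399
grip_force: 0.0
time: 16.9
position: [0.632, -0.1359, 0.1336]
tool_rot: [-0.027, -3.139, -0.002]
ft_force: [0.7, -0.4, 0.6]
grip_width: 0.399
grip_force: 0.0
[ 0.63201058 -0.13590175  0.13355591] [ 0.74743106  0.47598121 -0.76070084  1.54767533  0.33746362  1.25625337
  1.48996803]
```

View pics/c7.png

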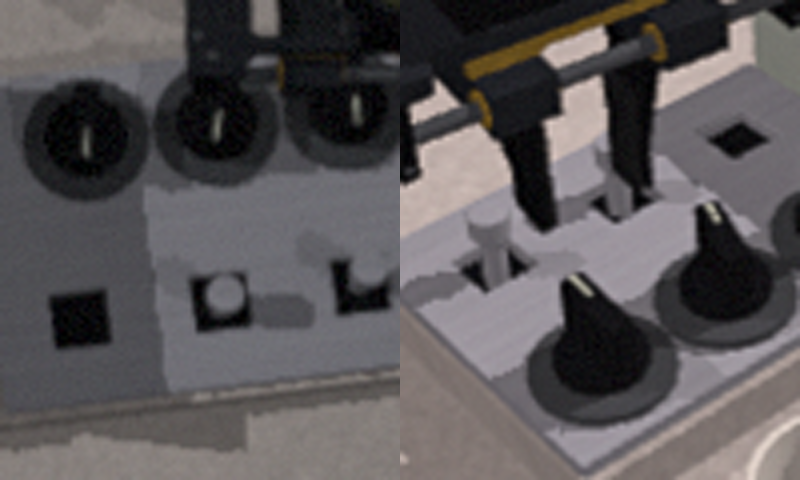

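Both pins are seated, with heads at scene (233,256) and (263,241). The fingers hang over knob A, and the bars lie along the divider's x. I'll descend.

```bash
python3 -m crank '[[0.4,0,0,-0.25,0],[0.4,0,0,-0.405,0],[0.4,0,0,-0.405,0],[0.05,0,0,-0.405,0],[0.05,0,0,-0.405,0]]' 30; python3 -m crank '[[0.05,0,0,0,0],[0.05,0,0,0,0]]'
```

```text
time: 17.62
position: [0.6336, -0.136, 0.0557]
tool_rot: [0.025, 3.14, -0.001]
ft_force: [-0.2, 0.5, 0.5]
grip_width: 0.252
grip_force: 0.0
time: 17.88
position: [0.6335, -0.1369, 0.0554]
tool_rot: [0.026, 3.14, -0.002]
ft_force: [-0.0, -1.6, 4.0]
grip_width: 0.16
grip_force: 30.0
```

```bash
R='[[0.05,0,0,0,-0.029],[0.05,0,0,0,-0.058],[0.05,0,0,0,-0.087],[0.05,0,0,0,-0.116],[0.05,0,0,0,-0.145]]'; true; python3 -m crank '[[0.05,0,0,0,-0.029],[0.05,0,0,0,-0.058],[0.05,0,0,0,-0.087],[0.05,0,0,0,-0.116],[0.05,0,0,0,-0.145]]'; python3 -m crank '[[0.05,0,0,0,-0.029],[0.05,0,0,0,-0.058],[0.05,0,0,0,-0.087],[0.05,0,0,0,-0.116],[0.05,0,0,0,-0.145]]'; python3 - <<'E'
from h import *
print(get_state()['torque'])
E
```

```text
time: 18.5
position: [0.6329, -0.1381, 0.0554]
tool_rot: [1.413, 2.804, -0.003]
ft_force: [-1.6, -3.8, 5.1]
grip_width: 0.158
grip_force: 30.0
time: 19.12
position: [0.6317, -0.1384, 0.0554]
tool_rot: [2.503, 1.896, -0.005]
ft_force: [-4.4, -3.6, 7.4]
grip_width: 0.155
grip_force: 30.0
[-0.77552364  1.09412146  0.0159549 ]
```

```bash
python3 -m crank '[[0.05,-0.005,-0.005,0.004,-0.029],[0.05,-0.005,-0.005,0.004,-0.058],[0.05,-0.005,-0.005,0.004,-0.087],[0.05,-0.005,-0.005,0.004,-0.116],[0.05,-0.005,-0.005,0.004,-0.145]]'; python3 -m crank '[[0.05,0,0,0,-0.029],[0.05,0,0,0,-0.058],[0.05,0,0,0,-0.087],[0.05,0,0,0,-0.087]]'; python3 - <<'E'
from h import *
s=get_state();print(s['torque'],s['joint_positions'])
E
```

```text
time: 19.75
position: [0.6307, -0.1376, 0.0554]
tool_rot: [3.083, 0.603, -0.003]
ft_force: [-4.2, -1.0, 4.9]
grip_width: 0.157
grip_force: 30.0
time: 20.25
position: [0.6306, -0.1368, 0.0554]
tool_rot: [3.132, -0.24, -0.004]
ft_force: [-4.6, 0.1, 5.6]
grip_width: 0.158
grip_force: 30.0
[ 0.01729416  1.01388761 -0.06266726] [ 0.2675262   0.43980519 -0.12042825  1.63933748  0.05878998  1.06848157
 -1.59365264]
```

```bash
python3 -m crank '[[0.05,-0.005,0,0,-0.015],[0.05,-0.005,0,0,-0.022],[0.05,-0.005,0,0,-0.022]]'; python3 - <<'E'
from h import *
s=get_state();print(s['torque'],s['joint_positions'])
E
```

```text
time: 20.62
position: [0.6307, -0.1368, 0.0554]
tool_rot: [3.109, -0.45, -0.0]
ft_force: [-3.4, -0.2, 4.6]
grip_width: 0.175
grip_force: 32.9
[-0.12055616  0.60378574  0.87649432] [ 0.24932228  0.43715205 -0.09741587  1.64213862  0.04783952  1.0647896
 -1.72027817]
```

```bash
python3 -m crank '[[0.4,0,0,0,0.02],[0.4,0,0,0,0.02],[0.4,0,0,0.2,0.03],[0.4,0,0,0.35,0.06],[0.4,0,0,0.35,0.09]]'; python3 -m crank '[[0.4,0,0.1,0,0.029],[0.4,-0.03,0.2,0,0.058],[0.4,-0.03,0.348,0,0.087],[0.4,-0.03,0.348,0,0.116],[0.4,-0.03,0.348,0,0.145]]'; python3 -m crank '[[0.4,0,0,0,0.029],[0.4,0,0,0,0.058],[0.4,0,0,0,0.087],[0.4,0,0,0,0.116],[0.4,0,0,0,0.145]]'; python3 -m crank '[[0.4,0,0,0,0.029],[0.4,0,0,0,0.058],[0.4,0,0,0,0.087],[0.4,0,0,0,0.116],[0.4,0,0,0,0.121]]'; python3 - <<'E'
from h import *
s=get_state();print(s['joint_positions'], np.degrees(2*np.arctan2(s['tool_rot'][1],s['tool_rot'][0]))-90)
E
```

```text
time: 21.25
position: [0.633, -0.1371, 0.1282]
tool_rot: [3.11, 0.432, 0.009]
ft_force: [0.3, -0.9, -0.4]
grip_width: 0.394
grip_force: 0.0
time: 21.88
position: [0.6248, -0.0665, 0.1247]
tool_rot: [-2.603, -1.758, -0.001]
ft_force: [0.0, -1.0, 0.0]
grip_width: 0.402
grip_force: 0.0
time: 22.5
position: [0.6247, -0.0672, 0.1247]
tool_rot: [-1.566, -2.723, -0.001]
ft_force: [0.3, 0.4, -0.1]
grip_width: 0.401
grip_force: 0.0
time: 23.12
position: [0.6247, -0.0673, 0.1246]
tool_rot: [-0.453, -3.108, -0.001]
ft_force: [-0.3, 0.7, -0.1]
grip_width: 0.399
grip_force: 0.0
[ 0.56414959  0.40772654 -0.62827205  1.6105111   0.25115422  1.20586652
  1.16590952] -286.5869592448911
```

```bash
python3 -m crank '[[0.4,0,0,-0.25,0.007],[0.4,0,0,-0.343,0.007],[0.4,0,0,-0.343,0.007],[0.05,0,0,-0.343,0.007],[0.05,0,0,-0.343,0.007]]' 30; python3 -m crank '[[0.05,0,0,0,0],[0.05,0,0,0,0],[0.05,0,0,0,-0.029],[0.05,0,0,0,-0.058],[0.05,0,0,0,-0.087]]';  python3 -m crank '[[0.05,0,0,0,-0.029],[0.05,0,0,0,-0.058],[0.05,0,0,0,-0.087],[0.05,0,0,0,-0.116],[0.05,0,0,0,-0.145]]';  python3 -m crank '[[0.05,0,0,0,-0.029],[0.05,0,0,0,-0.058],[0.05,0,0,0,-0.087],[0.05,0,0,0,-0.116],[0.05,0,0,0,-0.145]]'
```

```text
time: 23.75
position: [0.626, -0.0674, 0.0581]
tool_rot: [0.383, 3.115, -0.0]
ft_force: [0.3, 0.7, 0.8]
grip_width: 0.252
grip_force: 0.0
time: 24.38
position: [0.6256, -0.0675, 0.0576]
tool_rot: [1.217, 2.894, 0.001]
ft_force: [-0.5, -0.0, 4.8]
grip_width: 0.16
grip_force: 29.8
time: 25.0
position: [0.6253, -0.0676, 0.0576]
tool_rot: [2.367, 2.064, 0.001]
ft_force: [-1.1, -0.6, 4.6]
grip_width: 0.162
grip_force: 29.8
time: 25.62
position: [0.6251, -0.0675, 0.0576]
tool_rot: [3.034, 0.813, 0.001]
ft_force: [-0.5, -0.4, 4.9]
grip_width: 0.156
grip_force: 29.8
```

Turned 0.377 so far; another 0.13 should reach the stop.

```bash
python3 -m crank '[[0.05,0,0,0,-0.029],[0.05,0,0,0,-0.058],[0.05,0,0,0,-0.087],[0.05,0,0,0,-0.116],[0.05,0,0,0,-0.122]]'; python3 - <<'E'
from h import *
s=get_state();print(s['torque'],s['joint_positions'][6], np.degrees(2*np.arctan2(s['tool_rot'][1],s['tool_rot'][0]))-90)
E
python3 -m crank '[[0.05,0,0,0,-0.01],[0.05,0,0,0,-0.01],[0.05,0,0,0,-0.01]]'; python3 - <<'E'
from h import *
s=get_state();print(s['torque'],s['joint_positions'][6], np.degrees(2*np.arctan2(s['tool_rot'][1],s['tool_rot'][0]))-90)
E
```

```text
time: 26.25
position: [0.6251, -0.0673, 0.0576]
tool_rot: [3.119, -0.372, 0.001]
ft_force: [-1.1, 0.1, 4.9]
grip_width: 0.166
grip_force: 31.7
[-0.01387985  0.37951612  0.78751218] -1.7641313213336582 -103.5949484850305
time: 26.62
position: [0.6256, -0.0674, 0.0576]
tool_rot: [3.106, -0.465, 0.003]
ft_force: [0.2, 0.6, 5.9]
grip_width: 0.177
grip_force: 32.2
[-0.0332327   0.20112381  0.75231877] -1.8203667387346718 -107.0251905610545
```

```bash
python3 -m crank '[[0.4,0,0,0,0.02],[0.4,0,0,0,0.02],[0.4,0,0,0.2,0.03],[0.4,0,0,0.35,0.06],[0.4,0,0,0.35,0.09]]'; python3 -m crank '[[0.4,0,0.1,0,0.029],[0.4,-0.03,0.2,0,0.058],[0.4,-0.033,0.348,0,0.087],[0.4,-0.033,0.348,0,0.116],[0.4,-0.033,0.348,0,0.145]]'; python3 -m crank '[[0.4,0,0,0,0.029],[0.4,0,0,0,0.058],[0.4,0,0,0,0.087],[0.4,0,0,0,0.116],[0.4,0,0,0,0.145]]'; python3 -m crank '[[0.4,0,0,0,0.029],[0.4,0,0,0,0.058],[0.4,0,0,0,0.087],[0.4,0,0,0,0.116],[0.4,0,0,0,0.145]]'; python3 - <<'E'
from h import *
s=get_state();print(s['joint_positions'], np.degrees(2*np.arctan2(s['tool_rot'][1],s['tool_rot'][0]))-90)
im=snap('top','t5.png'); s=snap('scene','s5.png')
m=np.zeros((480,800,3),np.uint8)
A=cv2.resize(im[190:310,310:410],None,fx=4,fy=4,interpolation=2); B=cv2.resize(s[200:320,225:325],None,fx=4,fy=4,interpolation=2)
m[:480,:400]=A; m[:480,400:800]=B; cv2.imwrite('pics/c8.png',m)
E
```

```text
time: 27.25
position: [0.6267, -0.0675, 0.1294]
tool_rot: [3.113, 0.418, 0.008]
ft_force: [0.4, -0.5, 0.1]
grip_width: 0.402
grip_force: 0.0
time: 27.88
position: [0.6178, 0.0028, 0.126]
tool_rot: [-2.611, -1.746, 0.001]
ft_force: [-0.6, -0.7, -1.3]
grip_width: 0.404
grip_force: 0.0
time: 28.5
position: [0.6178, 0.0021, 0.1259]
tool_rot: [-1.578, -2.716, 0.0]
ft_force: [1.3, 0.2, 0.3]
grip_width: 0.402
grip_force: 0.0
time: 29.12
position: [0.6178, 0.0021, 0.1259]
tool_rot: [-0.222, -3.133, -0.0]
ft_force: [0.0, 0.8, 0.1]
grip_width: 0.404
grip_force: 0.0
[ 0.4205063   0.37330616 -0.57614312  1.63746671  0.21473887  1.19569043
  1.22560926] -278.12116837970586
```

View pics/c8.png

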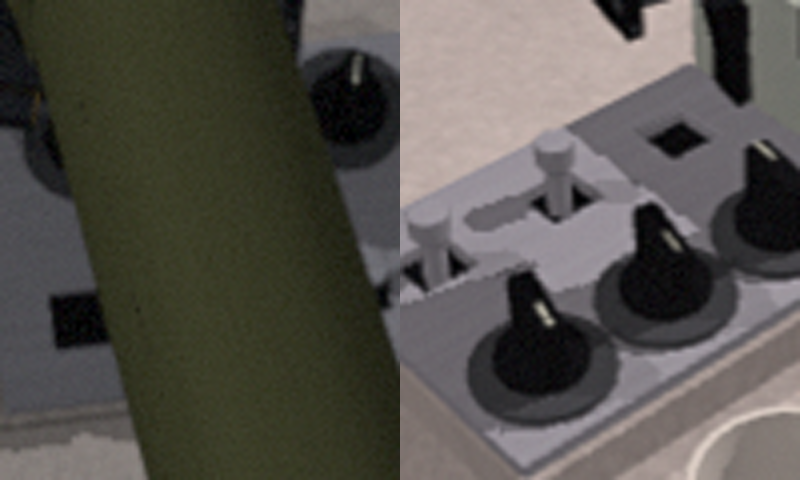

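Knobs A and B now have their markers at the +x end, about half a turn round, and both pins are still seated. Knob C is next.

```bash
python3 -m crank '[[0.4,0.004,0,-0.25,0.018],[0.4,0.004,0,-0.343,0.018],[0.4,0.004,0,-0.343,0.018],[0.05,0.004,0,-0.343,0.018],[0.05,0.004,0,-0.343,0.018]]' 30; python3 -m crank '[[0.05,0,0,0,0],[0.05,0,0,0,0],[0.05,0,0,0,-0.029],[0.05,0,0,0,-0.058],[0.05,0,0,0,-0.087]]';  python3 -m crank '[[0.05,0,0,0,-0.029],[0.05,0,0,0,-0.058],[0.05,0,0,0,-0.087],[0.05,0,0,0,-0.116],[0.05,0,0,0,-0.145]]';  python3 -m crank '[[0.05,0,0,0,-0.029],[0.05,0,0,0,-0.058],[0.05,0,0,0,-0.087],[0.05,0,0,0,-0.116],[0.05,0,0,0,-0.145]]'
```

```text
time: 29.85
position: [0.6202, 0.0023, 0.0595]
tool_rot: [0.052, 3.138, -0.0]
ft_force: [0.1, -0.4, -0.8]
grip_width: 0.251
grip_force: 0.0
time: 30.48
position: [0.6196, 0.0018, 0.059]
tool_rot: [0.905, 3.007, -0.0]
ft_force: [-0.5, -0.6, 5.2]
grip_width: 0.159
grip_force: 30.0
time: 31.1
position: [0.6188, 0.0013, 0.059]
tool_rot: [2.136, 2.302, -0.002]
ft_force: [-3.1, -1.5, 6.0]
grip_width: 0.153
grip_force: 30.0
time: 31.72
position: [0.618, 0.0017, 0.0589]
tool_rot: [2.932, 1.128, -0.004]
ft_force: [-5.2, -0.9, 7.9]
grip_width: 0.158
grip_force: 30.0
```

```bash
python3 -m crank '[[0.05,0,0,0,-0.029],[0.05,0,0,0,-0.058],[0.05,0,0,0,-0.087],[0.05,0,0,0,-0.116],[0.05,0,0,0,-0.145]]'; python3 - <<'E'
from h import *
s=get_state();print(s['torque'],s['joint_positions'][6], np.degrees(2*np.arctan2(s['tool_rot'][1],s['tool_rot'][0]))-90)
E
python3 -m crank '[[0.05,0,0,0,-0.018],[0.05,0,0,0,-0.018],[0.05,0,0,0,-0.018]]'; python3 - <<'E'
from h import *
s=get_state();print(s['torque'],s['joint_positions'][6], np.degrees(2*np.arctan2(s['tool_rot'][1],s['tool_rot'][0]))-90)
E
```

```text
time: 32.35
position: [0.6177, 0.0025, 0.0589]
tool_rot: [3.129, -0.276, -0.004]
ft_force: [-5.4, 0.1, 8.9]
grip_width: 0.157
grip_force: 30.1
[0.05705481 1.29569429 0.35435198] -1.7977672796772297 -100.0872230432345
time: 32.72
position: [0.6183, 0.0024, 0.0589]
tool_rot: [3.11, -0.439, -0.002]
ft_force: [-4.2, -0.5, 7.5]
grip_width: 0.171
grip_force: 32.0
[-0.10157293  0.96000503  0.77881751] -1.897790696810579 -106.08759826367688
```

```bash
python3 -m crank '[[0.4,0,0,0,0.012],[0.6,0,0,0,0.012],[0.9,0,0,0.2,0.012],[1,0,0,0.5,0.012],[1,0,0,0.8,0.012]]'; python3 - <<'E'
from h import *
print(get_state()['position'])
im=snap('top','t6.png'); s=snap('scene','s6.png')
m=np.zeros((560,800,3),np.uint8)
A=cv2.resize(im[200:340,90:240],None,fx=3,fy=3,interpolation=2); B=cv2.resize(s[110:200,370:455],None,fx=4,fy=4,interpolation=2)
m[:420,:450]=A; m[:360,455:455+340]=B; 
C=cv2.resize(s[200:300,210:360],None,fx=1.8,fy=1.8,interpolation=2); m[370:370+180,455:455+270]=C
cv2.imwrite('pics/c9.png',m)
E
```

```text
time: 33.35
position: [0.6185, 0.0022, 0.2191]
tool_rot: [3.124, -0.329, -0.001]
ft_force: [1.1, 0.2, -0.2]
grip_width: 0.657
grip_force: 0.0
[0.61854099 0.0021913  0.2191129 ]
```

View pics/c9.png

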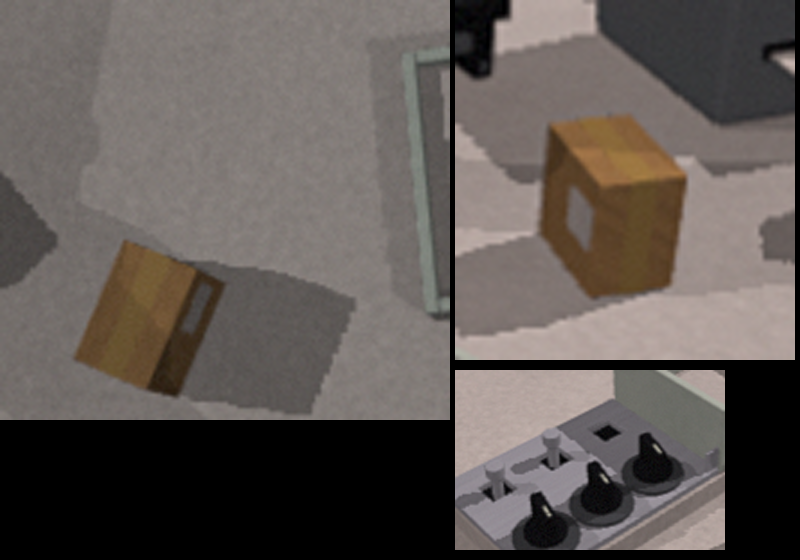

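Parcel top-face corners: in the top view (131.7,280), (156,289.3), (139.3,330) and (115,320), and in the scene view (393,140.8), (414.3,138.8), (427.8,154.5) and (406.3,156.8). The crop of the plate shows all three markers at the +x end and both pins seated.

```bash
python3 - <<'E'
from h import *
T=np.array([(131.7,280),(156,289.3),(139.3,330),(115,320)]);S=np.array([(393,140.8),(414.3,138.8),(427.8,154.5),(406.3,156.8)])
for n,P in(('top',T),('scene',S)):
    q=np.array([plane(n,u,v,.08)[:2] for u,v in P]); print(n,q.round(4).tolist(),'c',q.mean(0))
    for i in range(4):
        d=q[(i+1)%4]-q[i]; print('  edge',np.linalg.norm(d).round(4),np.degrees(np.arctan2(d[1],d[0])).round(1))
print(two(*S.mean(0),*T.mean(0)))
# bay: rim outer corners & panel from c1 crop (220+x/3.8,190+y/3.8)
ex=np.array([.9955,.0943]);ey=np.array([-.0943,.9955])
K=np.array([.6183,.0024]); O=K-.05*ex-.06*ey; print('O',O,'bay c',O+ey*(.132+.0725))
for x,y,z in [(20,105,.04),(50,432,.04),(322,395,.04),(290,80,.04)]:
    w=plane('top',220+x/3.8,190+y/3.8,z)[:2]-np.array([.5754,-.061]); print('rim',w@ex,w@ey)
E
```

```text
top [[0.5031, 0.4198], [0.4827, 0.3672], [0.3993, 0.401], [0.4203, 0.4535]] c [0.45134441 0.41036985]
  edge 0.0563 -111.2
  edge 0.09 158.0
  edge 0.0566 68.2
  edge 0.0894 -22.2
scene [[0.4008, 0.4019], [0.4257, 0.4546], [0.5071, 0.4174], [0.4839, 0.3665]] c [0.45435989 0.41012021]
  edge 0.0582 64.8
  edge 0.0895 -24.6
  edge 0.0559 -114.5
  edge 0.0903 156.9
(array([0.45215968, 0.4117911 , 0.07762756]), np.float64(0.002120741536433295))
O [ 0.574183 -0.062045] bay c [0.55489865 0.14153475]
rim 0.09221021751371677 0.2834341585645926
rim -0.09441558380384255 0.2835213909109575
rim -0.09153094092693269 0.13249320946003273
rim 0.08781662517482466 0.13007761776906707
```

```bash
python3 -m crank '[[1,-0.1,0.2,0,0.029],[1,-0.2,0.45,0,0.058],[1,-0.3,0.7,0,0.087],[1,-0.35,0.9,0,0.116],[1,-0.35,0.9,0,0.145]]'; python3 -m crank '[[1,-0.1,0.25,0,0.029],[1,-0.2,0.5,0,0.058],[1,-0.35,0.75,0,0.087],[1,-0.4825,0.9,0,0.116],[1,-0.4825,0.9,0,0.145]]'; python3 -m crank '[[1,0,0.24,0,0.029],[1,0,0.24,0,0.058],[1,0,0.24,0,0.087],[1,0,0.24,0,0.116],[1,0,0.24,0,0.145]]'; python3 -m crank '[[1,0,0,0,0.029],[1,0,0,0,0.034],[1,0,0,0,0.034]]'; python3 - <<'E'
from h import *
s=get_state();print(s['position'],s['joint_positions'], np.degrees(2*np.arctan2(s['tool_rot'][1],s['tool_rot'][0]))-90)
im=snap('top','t7.png'); s=snap('scene','s7.png')
m=np.zeros((560,800,3),np.uint8)
A=cv2.resize(im[240:360,60:220],None,fx=2.5,fy=2.5,interpolation=2); B=cv2.resize(s[90:200,355:455],None,fx=4,fy=4,interpolation=2)
m[:300,:400]=A; m[:440,400:800]=B; cv2.imwrite('pics/c10.png',m)
E
```

```text
time: 34.08
position: [0.5469, 0.1874, 0.2174]
tool_rot: [-2.941, -1.099, 0.0]
ft_force: [-0.2, -0.1, 0.1]
grip_width: 1.003
grip_force: 0.0
time: 34.7
position: [0.4486, 0.3663, 0.2174]
tool_rot: [-2.157, -2.281, 0.0]
ft_force: [0.8, -0.3, -0.4]
grip_width: 1.002
grip_force: 0.0
time: 35.33
position: [0.4523, 0.41, 0.217]
tool_rot: [-0.946, -2.995, 0.001]
ft_force: [0.3, -0.0, 0.3]
grip_width: 0.997
grip_force: 0.0
time: 35.7
position: [0.4524, 0.41, 0.2174]
tool_rot: [-0.633, -3.077, 0.0]
ft_force: [-0.9, 0.9, 0.5]
grip_width: 0.998
grip_force: 0.0
[0.45243574 0.41003362 0.21742176] [-0.29907974  0.29063594 -0.58508453  1.54507368  0.16256459  1.35530389
  0.26505647] -293.263115761119
```

View pics/c10.png

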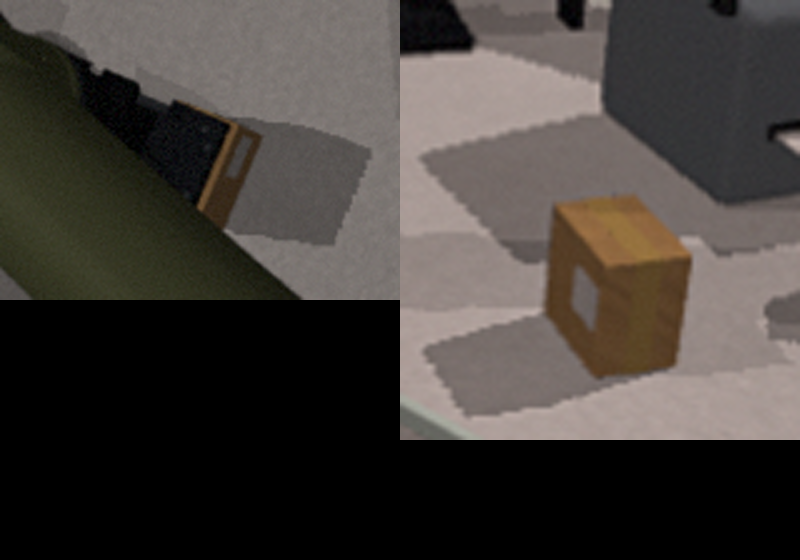

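The parcel hasn't moved: its corner is at scene (393.8,141), as before. I'll descend and grip.

```bash
python3 -m crank '[[1,0,0,-0.3,0],[1,0,0,-0.6,0],[1,0,0,-0.8,0],[1,0,0,-0.86,0],[1,0,0,-0.86,0]]'; python3 -m crank '[[0.4,0,0,0,0],[0.4,0,0,0,0],[0.4,0,0,0,0],[0.4,0,0,0,0],[0.4,0,0,0,0]]' 30
```

```text
time: 36.42
position: [0.4526, 0.4105, 0.0461]
tool_rot: [-0.629, -3.078, -0.0]
ft_force: [-0.3, -0.0, 0.1]
grip_width: 1.0
grip_force: 0.0
time: 37.05
position: [0.4528, 0.4105, 0.0464]
tool_rot: [0.629, 3.077, 0.001]
ft_force: [-0.4, -1.1, 3.2]
grip_width: 0.661
grip_force: 30.0
```

```bash
python3 -m crank '[[0.4,0,0,0.1,0],[0.4,0,0,0.3,0],[0.4,0,0,0.6,0],[0.4,0,0,0.65,0],[0.4,0,0,0.65,0]]'; python3 -m crank '[[0.4,0.1,-0.15,0,0.02],[0.4,0.2,-0.35,0,0.04],[0.4,0.3,-0.6,0,0.06],[0.4,0.4,-0.8,0,0.08],[0.4,0.45,-0.95,0,0.08]]'; python3 -m crank '[[0.4,0.03,-0.2,0,0],[0.4,0.064,-0.393,0,0],[0.4,0.064,-0.393,0,0],[0.4,0.064,-0.393,0,0]]'; python3 - <<'E'
from h import *
s=get_state();print(s['position'], np.degrees(2*np.arctan2(s['tool_rot'][1],s['tool_rot'][0]))-90)
im=snap('top','t8.png'); s=snap('scene','s8.png')
m=np.zeros((480,800,3),np.uint8)
A=cv2.resize(im[190:310,200:300],None,fx=4,fy=4,interpolation=2); B=cv2.resize(s[130:250,310:410],None,fx=4,fy=4,interpolation=2)
m[:480,:400]=A; m[:480,400:800]=B; cv2.imwrite('pics/c11.png',m)
E
```

```text
time: 37.67
position: [0.4525, 0.4102, 0.1765]
tool_rot: [0.628, 3.077, 0.001]
ft_force: [-0.8, -0.9, -4.0]
grip_width: 0.666
grip_force: 30.0
time: 38.3
position: [0.5422, 0.2164, 0.173]
tool_rot: [0.154, -3.133, 0.003]
ft_force: [-0.9, -0.7, -2.9]
grip_width: 0.663
grip_force: 30.0
time: 38.8
position: [0.5539, 0.1417, 0.174]
tool_rot: [0.157, -3.134, -0.001]
ft_force: [-1.4, 0.0, -2.5]
grip_width: 0.664
grip_force: 30.0
[0.55394643 0.14172404 0.17395399] -264.28257034493225
```

View pics/c11.png

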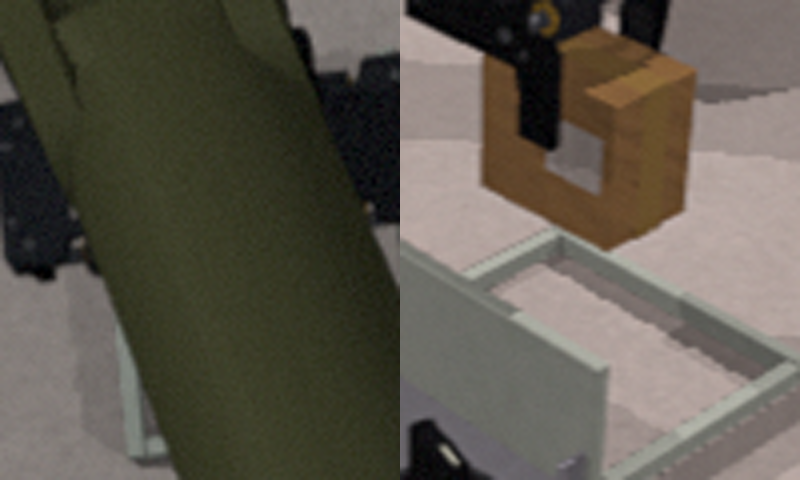

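The parcel is held upright over the bay. Now I'll lower it.

```bash
python3 -m crank '[[0.4,0.005,0,-0.2,0],[0.4,0.005,0,-0.4,0],[0.4,0.005,0,-0.47,0],[0.4,0.005,0,-0.49,0],[0.4,0.005,0,-0.495,0]]'; python3 -m crank '[[0.4,0,0,-0.008,0],[0.4,0,0,-0.012,0],[0.4,0,0,-0.012,0]]'
```

```text
time: 39.52
position: [0.5572, 0.1423, 0.078]
tool_rot: [-0.157, 3.136, 0.001]
ft_force: [-0.1, -0.6, -3.2]
grip_width: 0.664
grip_force: 30.0
time: 39.9
position: [0.5565, 0.1416, 0.0747]
tool_rot: [-0.156, 3.137, 0.0]
ft_force: [-0.6, -0.0, -3.3]
grip_width: 0.663
grip_force: 30.0
```

```bash
python3 -m crank '[[0.4,0,0,-0.01,0],[0.4,0,0,-0.014,0],[0.4,0,0,-0.014,0]]'
```

```text
time: 40.28
position: [0.5566, 0.1416, 0.0724]
tool_rot: [-0.157, 3.137, -0.0]
ft_force: [-2.0, -2.0, 4.1]
grip_width: 0.663
grip_force: 30.0
```

On the floor (4 N). I'll release and lift clear.

```bash
python3 -m crank '[[0.8,0,0,0,0],[0.95,0,0,0,0],[0.95,0,0,0,0],[0.95,0,0,0.1,0],[0.95,0,0,0.35,0]]'; python3 -m crank '[[0.95,0,0,0.3,0],[0.95,0,0,0.5,0],[0.95,0,0,0.5,0]]';  python3 -m crank '[[0.95,-0.15,0.3,0.2,0],[0.95,-0.3,0.6,0.2,0],[0.95,-0.45,0.9,0.2,0],[0.95,-0.45,0.9,0.2,0],[0.95,-0.45,0.9,0.2,0]]'; python3 - <<'E'
from h import *
im=snap('top','t9.png'); s=snap('scene','s9.png')
m=np.zeros((480,800,3),np.uint8)
A=cv2.resize(im[190:310,210:430],None,fx=1.8,fy=1.8,interpolation=2); B=cv2.resize(s[140:320,200:420],None,fx=1.8,fy=1.8,interpolation=2)
m[:A.shape[0],:A.shape[1]]=A; m[:B.shape[0],400:400+B.shape[1]]=B; cv2.imwrite('pics/c12.png',m)
E
```

```text
time: 40.9
position: [0.5547, 0.1411, 0.1411]
tool_rot: [0.157, -3.133, 0.0]
ft_force: [0.3, -0.5, -0.4]
grip_width: 0.948
grip_force: 0.0
time: 41.28
position: [0.5585, 0.1427, 0.2473]
tool_rot: [-0.157, 3.128, 0.002]
ft_force: [-0.0, 0.2, -1.1]
grip_width: 0.95
grip_force: 0.0
time: 41.9
position: [0.4645, 0.3235, 0.2816]
tool_rot: [0.165, -3.137, -0.001]
ft_force: [0.7, -0.3, -0.3]
grip_width: 0.951
grip_force: 0.0
```

View pics/c12.png

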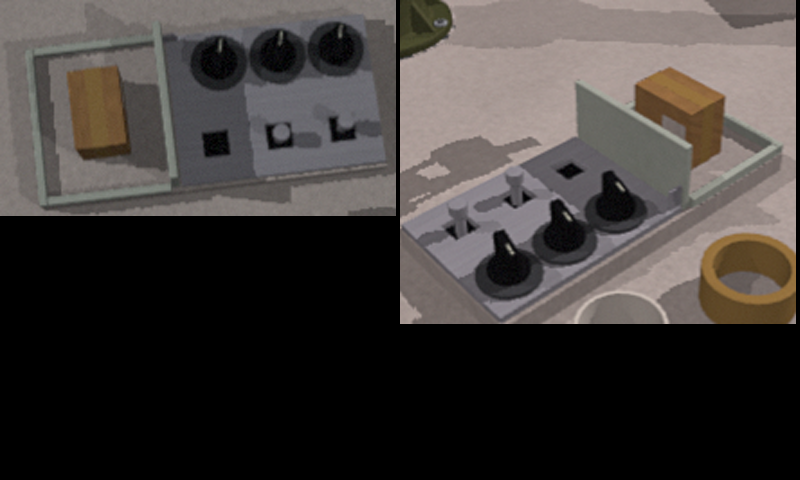

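The parcel stands upright in the bay, parallel to the panel, at crop (98,110). The pins are seated and the three knob markers are parallel at the end stops, so I'm handing in.

```bash
python3 -c "
from bench import close_job; print(close_job())"
```

```text
the job is handed in; nothing more can be done
None
```

The job is handed in: both grey pins are seated in windows 0 and 1, all three knobs are against their end stops, and the parcel stands upright in the bay parallel to the panel; the hand-in returned no verdict.

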